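# Unhook the cutlery caddy from the dish rack

### The job

Free the cutlery caddy from the dish rack: its back hook is caught behind the rack's upper rail wire, so lift it gently, tip its front up to work the hook down and out from between the two wires, without forcing it against the wires, and take it away. Then stand it upright in the middle of the cork mat, keeping hold of it until it rests there, and let go. Leave the mug, the jar and the soap bottle where they are.

Things in the scene. Friction and masses are not known exactly. Their poses are not given: they have to be found in the camera images.
- caddy: White plastic cutlery caddy, an open box 100 mm (x) x 120 (y) x 90 high, 0.25 to 0.49 kg, with a handle over its middle and a rigid hook on its back. Origin at the centre of its underside, z up; its back is its own -x side and faces the rail and roughly the robot. At the start it stands on the rack's tray
- caddy_grip (a point): Middle of the caddy's handle, a bar 14 mm (x) x 60 (y) x 26 high, 138 mm above the caddy's underside (z = 125 to 151). Below it is open down to the box rim at z = 90, but for two stems 8 mm thick at y = +-24
- caddy_hook (a point): Top of the steel hook, at (-105.5, 0, 91) mm in the caddy's frame. The hook is 40 mm wide (y): a level arm from the back wall (x = -50) to x = -108, underside z = 74, top z = 78, then a leg up at its end, x = -108 to -103, to z = 91. The pocket between wall and leg, 53 mm, is open at the top; the rack's upper wire sits in it
- rack: Fixed steel dish rack, origin at the centre of the underside of its tray, 240 mm (x) x 340 (y) x 12 thick. The caddy starts on the tray near (50, -50, 12) mm in this frame, turned by under 0.03 rad. The rail is part of the rack. Three fixed saucers 120 mm across stand at y = 75 to 140. Pressing the caddy on the wires with over 10 N is forcing it
- rail_mark (a point): Nominal centre of the upper (lip) wire, at (-26.5, -50, 100.3) mm in the rack's frame. The real wire is up to 20 mm off in x and 2 mm in height, differently each time and not measured: find it by feel. It is firmly clamped. From the start, the hook's arm meets it from below after 4 to 8.5 mm of lift; the leg meets it after 1 to 44 mm of drawing the caddy to its +x
- keeper_mark (a point): Nominal centre of the lower (keeper) wire, which runs under the hook's arm; always 7.5 mm to the rack's -x and 21.5 mm below the lip wire, it shifts with it. Both wires are round, 8 mm thick, along y from -142 to 42 mm in the rack's frame, between uprights 110 mm high that stop the hook going out sideways
- rail_gap (a point): Nominal middle of the gap between the wires. The hook cannot pass it upright. With the caddy turned 25 degrees about y (bottom front up and out, handle leaning to the rail) the leg has 1.4 mm to spare each side and comes out along its own length, down and to the caddy's +x, by about 18 mm; the tilted caddy's lower back edge then just clears the tray
- mat: Fixed cork mat 220 x 220 mm, 8 mm thick, flat on the counter. Origin at the centre of its underside; nothing stands on it
- mug: White mug, 76 mm across, 85 high, on the counter, to be left alone. Origin at the centre of its underside
- jar: Glass jar with a steel lid, 70 mm across, 100 high, to be left alone. Origin at the centre of its underside
- soap: Clear soap bottle, 56 mm across, 170 high, to be left alone. Origin at the centre of its underside
Not all that is in view belongs to the job. Of the things that look like the caddy, the largest one is meant.

How it is judged:
By the outcome, as a careful person would: the job done as asked, in the order asked, and still so for the second after the job is handed in, with the robot touching nothing.
It also fails if it takes over 72 s, if anything falls off the work surface, if the arm or the gripper's body presses on something with over 40 N, if the wrist force passes 120 N, or if a joint passes its speed limit or range.

### The arm

A 6-joint arm with a two-finger parallel gripper is mounted at the origin on the work surface. World frame = base frame: x ahead of the robot, y to its left, z up, the work surface at z = 0. Lengths are in m, angles in rad, forces in N, time in s.
With the tool pointing down it reaches from about 0.35 to 0.775 m from the base axis. Payload 7.3 kg.
Tool frame: the origin (TCP) lies at the very end of the fingers, on their centre line; the grasp point (between the pads) lies 19 mm behind it (pinch_z is the distance from the TCP to the grasp point, in m); z points along the fingers, y is the line along which they close (so a half turn about z gives the same grasp; the last joint's range is limited). The gripper opens to 92 mm and grips with 3 to 60 N. Pads are 19 mm wide; open, the fingers measure 130 mm over their backs; the gripper's body (75 mm by 190 mm) begins 47 mm behind the grasp point.
Start: joints at [1.169, 0.342, 1.524, -0, 1.275, -0.146], TCP at [0.133, 0.508, 0.227] pointing down, gripper open.
Joint ranges: [-2.53, 2.53], [-0.77, 2.02], [0.04, 2.7], [-1, 4.14], [0.28, 2.66], [-3.11, 3.11]. Speed limits (rad/s): [2.57, 2.57, 3.14, 3.14, 3.14, 3.14].

### API

Orientations are given as [roll, pitch, yaw] about the fixed x, y, z axes, in that order (R = Rz(yaw) Ry(pitch) Rx(roll)).
In Python, from cell import * gives the robot as it stands.
- The arm moves only by the tool arm_command, never from a script. Its arguments are lists of equal length, an entry for each row: "fingers": the gripper command: -1 is fully open, 1 is shut, values between are in proportion; "travel": the shift along the tool's x, y, z in m, a list of three; "dr": the turn, a rotation vector about the tool's x, y, z in degrees, a list of three. In form: {"fingers": [fingers, ...], "travel": [[x, y, z], ...], "dr": [[wx, wy, wz], ...]}. A call has 1 to 8 rows; each row is the pose to reach, as a shift and turn from the pose commanded when the call began, along the tool's axes at that moment; what a row does not reach only later rows make up. A row lasts 1/12 s, in which the tool goes at most 41.7 mm and 7.16 degrees, less where a joint would pass 70% of its speed; a pose out of reach is approached as far as the arm can. A call with a gripper value outside its range is refused whole. The fingers move at their own pace and stop on an object; "squeeze" is the grip in N (left out, the last holds). Time passes only in rows, so rows that repeat a pose let the fingers close. It gives the time, the measured TCP pose, the force, the opening and the grip force at its end, in the units of the state.
- observe(): the state, without advancing time (a new reading comes with each control period).
- read_camera(name): name is "side" or "top"; returns a dict with "color" (480x640x3 uint8, blue, green, red), "z_map" (480x640 float32, m along the optical axis (not along the pixel's ray), 0 where there is no reading), "fx", "fy", "cx", "cy" (pixels), "R" (3x3) and "t" (3): a world point X has camera coordinates R X + t. Camera axes: x right, y down, z forward; pixel columns grow to the right and rows downward; lengths in m; the calibration is good to about 2 mm. A picture is of the moment at which its call begins.
- hand_in(): hands the job in; it is judged then, once.
The state is a dict: "time": time; "qpos": joint angles; "qvel": joint speeds; "joint_efforts": joint torques, N m; "tool_pos": TCP position; "tool_rot": TCP orientation; "contact_force": force on the tool from outside, world axes, zero at the start; "torque": the same for the moment, N m; "opening": finger opening in m; "grip_force": force on a finger pad.
Only numpy, scipy, OpenCV 4.12 (cv2) and the standard library are available. Lean on these libraries where they do the work, as an engineer would, in place of code of your own. Each camera call takes 0.05 s, during which the arm holds its last target. There are 200 camera calls.

## Working session

There is one attempt and no reset: what is moved stays moved. The work goes in short steps, Python scripts to look and compute and a tool call to move; the robot and the scene stay as the last step left them, time stands still between calls to the robot, and variables do not carry over. Pictures are saved under pics/ and viewed, at most 10 in all, crops included, and the job is handed in when it is done.

Besides the shell and the picture viewer there is one more tool, called in YAML: its name, and indented under it one key for each argument. arm_command: Moves the arm, as the interface text tells. Its arguments: {"type":"object","properties":{"fingers":{"type":"array","items":{"type":"number"}},"travel":{"type":"array","items":{"type":"array","items":{"type":"number"}}},"dr":{"type":"array","items":{"type":"array","items":{"type":"number"}}},"squeeze":{"type":"number"}},"required":["fingers","travel","dr"]}

```bash
ls; mkdir -p pics; python3 - <<'E'
from cell import *
import cv2
print(observe())
for n in ("side","top"):
    c=read_camera(n); cv2.imwrite(f"pics/{n}0.png",c["color"])
    import numpy as np; np.savez(f"{n}0.npz",**c); print(n,c["fx"],c["cx"],c["cy"],c["R"],c["t"], -c["R"].T@c["t"])
E
```

```text
pics
{'time': 0.0, 'qpos': array([ 1.16901188e+00,  3.42711369e-01,  1.52501549e+00,  6.72269638e-06,
        1.27541399e+00, -1.46022253e-01]), 'qvel': array([-0.00232174,  0.00098271, -0.00178577,  0.00068373,  0.00046932,
       -0.00164811]), 'joint_efforts': array([ 9.24600099e-04, -4.31233943e+01, -2.44222909e+01,  7.19997799e-02,
        5.57714654e-02, -1.28970328e-04]), 'tool_pos': array([0.13264116, 0.50754262, 0.2260514 ]), 'tool_rot': array([-3.14006187e+00, -2.31628468e-04,  2.88582832e+00]), 'contact_force': array([-1.00621027, -0.06728284, -0.19606288]), 'torque': array([-0.08406619, -0.04738243, -0.01381238]), 'grip_force': 0.0, 'opening': 0.09224129536163839}
side 567.5622049234023 326.07034207296425 240.40570653710023 [[ 0.91868386 -0.39436693 -0.02224186]
 [-0.219819   -0.46366405 -0.85830954]
 [ 0.32817614  0.7934043  -0.51265002]] [-0.4252965   0.21840629  1.11353646] [ 0.07328679 -0.94994034  0.7488553 ]
top 608.7446902497969 314.60933108468976 228.20518604402974 [[ 0.01357009 -0.99989242  0.00556725]
 [-0.98988981 -0.0142201  -0.14112388]
 [ 0.14118787 -0.0035959  -0.98997629]] [0.03386843 0.52441792 1.63803365] [0.28738587 0.04721226 1.69543381]
```

View pics/side0.png

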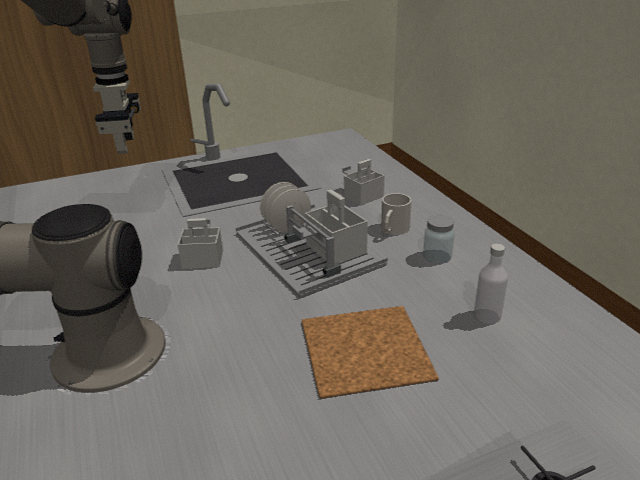

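View pics/top0.png

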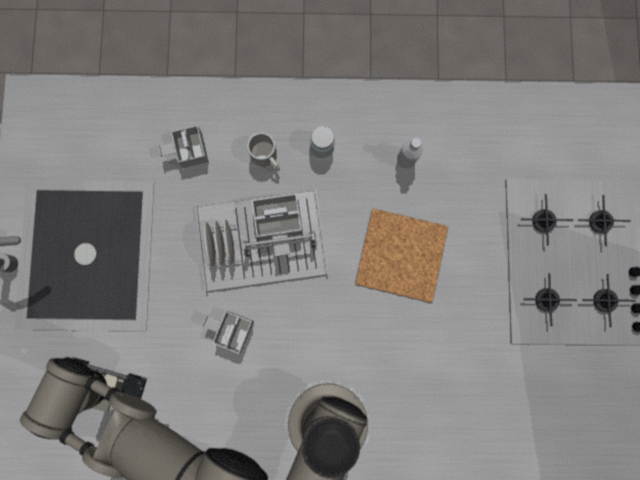

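Side view: the arm is at upper left. The rack with the caddy is at (335,230), the mat at (368,350), and small caddies are at (200,247) and (363,185).

Candidates in the top view:
- Caddy on the rack, (277,217): the largest and the hooked one, so this is my choice.
- Small caddy at (190,147).
- Small caddy at (233,332).

Mug (262,148), jar (322,140), soap (412,150), mat (402,255).

```bash
cat > h.py <<'E'
import numpy as np, cv2
def load(n): return dict(np.load(n+".npz"))
def cloud(c):
    v,u=np.mgrid[:480,:640]; z=c["z_map"]
    P=np.stack([(u-c["cx"])/c["fx"]*z,(v-c["cy"])/c["fy"]*z,z],-1)
    return (P-c["t"])@c["R"]
def ray(c,u,v,h):
    d=c["R"].T@np.array([(u-c["cx"])/c["fx"],(v-c["cy"])/c["fy"],1]); o=-c["R"].T@c["t"]
    return o+d*(h-o[2])/d[2]
def rect(c,m,h):
    k=max(cv2.findContours(m.astype(np.uint8),cv2.RETR_EXTERNAL,cv2.CHAIN_APPROX_NONE)[0],key=cv2.contourArea)
    w=np.array([ray(c,*p[0],h)[:2] for p in k])
    (ctr,sz,a)=cv2.minAreaRect((w*1000).astype(np.float32)); return np.round(ctr,1),np.round(sz,1),round(a,2)
E
python3 - <<'E'
from h import *
c=load("top0"); P=cloud(c); v,u=np.mgrid[:480,:640]
box=lambda a,b,d,e:(u>=a)&(u<=b)&(v>=d)&(v<=e)
hsv=cv2.cvtColor(c["color"],cv2.COLOR_BGR2HSV)
mat=(hsv[...,1]>100)&box(340,470,190,320); print("mat",rect(c,mat,.008))
r=box(250,310,190,270)
for lo,hi in((.14,.2),(.085,.115),(.115,.14)):
    m=r&(P[...,2]>lo)&(P[...,2]<hi); print(lo,m.sum(),np.median(P[m],0) if m.any() else 0, rect(c,m,{.14:.163,.085:.102,.115:.12}[lo]))
t=box(190,335,180,300)&(P[...,2]>.006)&(P[...,2]<.25); t=cv2.morphologyEx(t.astype(np.uint8),cv2.MORPH_CLOSE,np.ones((15,15)))
print("rack",rect(c,t,.012))
for uv in((197,206),(318,190),(327,277),(207,291)): print(ray(c,*uv,.012))
cr=c["color"][180:300,190:340]; cv2.imwrite("pics/crop.png",cv2.resize(cr,None,fx=5,fy=5,interpolation=cv2.INTER_CUBIC))
np.set_printoptions(linewidth=250)
print((P[195:285:3,250:312:4,2]*1000).astype(int))
E
```

```text
mat (array([ 457.1, -202.3]), array([216.4, 216.3]), 77.23)
0.14 152 [0.54746318 0.14345415 0.16199314] (array([547.3, 143.8]), array([17.1, 59.1]), 9.72)
0.085 897 [0.49241015 0.13506544 0.09830778] (array([520.1, 138.5]), array([159.5, 160.1]), 9.53)
0.115 11 [0.54513538 0.13427675 0.12639617] (array([539.9, 171.9]), array([0., 0.]), 0.0)
rack (array([494.7, 186.6]), array([336.8, 407.1]), 0.79)
[0.58564278 0.37181156 0.012     ]
[0.63637876 0.03301714 0.012     ]
[0.39183474 0.00502784 0.012     ]
[0.34879096 0.33465613 0.012     ]
[[   0   -6    5    0   -3    3    0   -6    6  110  100   97   14    7    7   13]
 [  -2    5    8    9  105   95   95   93   81   68   57   58   18    5   15   10]
 [  12   89   89   82   75   60   54   39   38   23   25   20   17   18   13    9]
 [   7   55   39   25   26   22   14   11   16   19   20   16   10    9   11    2]
 [  18   74   19   15   11   20   15   17   13   15   16   17   13   18   21    9]
 [   6   88   20    9  160  168  164  159  165  157   22   16  109   18   20   14]
 [  14  100   15    8  167  166  156  159  146  143   95  100
[... 1231 characters left out ...]
   9   11   11   10   15   18    7]
 [   9   12   13    8   11    9    5    6   16   10   13   10   10    6    6    7]
 [  17   14   14    6   16   16   18   13   19   14   15   12   13   11   14   13]
 [   8    6    5   15   16   16    7   17   19   12   14   10   18    4   12    7]
 [  14    7   11   14   11   17   10   17   15   15    8    6   18   14    6   10]
 [   6   19   17   15   18   17   11    9   13    9   14   17   11   12    3    8]
 [  12   10   11    9   14   13   17   14   18    9    6   12   18    7    9   11]
 [  10   11    5   15    6   15    9   10   13    8    9   14    1   -6    3   13]
 [  15    6   10   13   11   10    0    1    5   -4 1695   -5    1   -5    2   -3]]
```

View pics/crop.png

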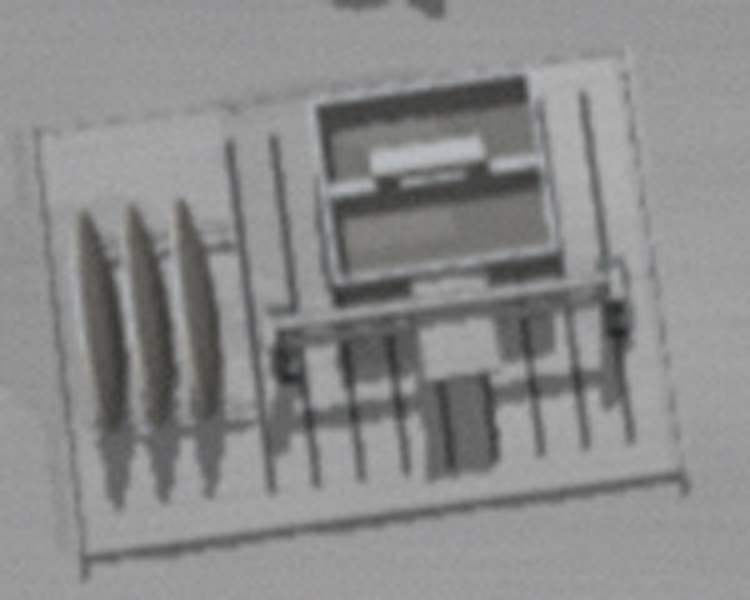

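The crop confirms it. The big caddy is hooked at crop (430,200), its handle bar is at (428,155), the upper wire runs (280,326)-(608,285), and the hook end is at about (458,378).

```bash
cat >> h.py <<'E'
def cyaw(a,b): d=b-a; return np.degrees(np.arctan2(d[1],d[0]))
def plan(ctcp,crot,p,rpy):
    from scipy.spatial.transform import Rotation as Ro
    A=Ro.from_euler("xyz",crot); B=Ro.from_euler("xyz",rpy)
    return np.round(A.inv().apply(np.array(p)-ctcp),4), np.round((A.inv()*B).as_rotvec(degrees=True),2)
E
python3 - <<'E'
from h import *
from cell import observe
c=load("top0")
f=lambda x,y,h: ray(c,190+x/5-.4,180+y/5-.4,h)
L={"frontrim":((318,102),(527,75),.102),"backrim":((335,290),(558,255),.102),"left":((318,102),(335,290),.102),"right":((527,75),(558,255),.102),
"bar":((370,156),(484,142),.163),"barfar":((372,148),(480,136),.163),"wire":((280,326),(608,285),.102),"trayfront":((38,130),(628,55),.012),"trayback":((85,556),(685,478),.012),"trayL":((38,130),(85,556),.012),"trayR":((628,55),(685,478),.012)}
for k,(a,b,h) in L.items():
    A,B=f(*a,h),f(*b,h); print(k,np.round(A[:2]*1000,1),np.round(B[:2]*1000,1),"yaw",round(cyaw(A,B),2),round(np.linalg.norm(A-B)*1000,1))
print("legtop",f(458,376,.103),f(458,345,.103))
# side view handle by depth cloud: 
s=load("side0"); P=cloud(s); v,u=np.mgrid[:480,:640]
m=(u>320)&(u<352)&(v>185)&(v<235)&(P[...,2]>.135)&(P[...,2]<.18); print(m.sum(),P[m].mean(0),P[m].min(0),P[m].max(0))
o=observe(); a=np.radians(98.5)
print(plan(o["tool_pos"],o["tool_rot"],[.547,.144,.26],[np.pi,0,a]))
E
```

```text
frontrim [588.1 205.8] [604.3  94.9] yaw -81.66 112.1
backrim [487.4 194. ] [507.7  76.8] yaw -80.17 119.0
left [588.1 205.8] [487.4 194. ] yaw -173.33 101.3
right [604.3  94.9] [507.7  76.8] yaw -169.37 98.3
bar [548.9 172.4] [557.  114.4] yaw -82.05 58.6
barfar [553.1 171.5] [560.1 116.5] yaw -82.72 55.4
wire [467.9 222.5] [492.1  50.1] yaw -82.0 174.0
trayfront [586.8 371.3] [634.5  40.9] yaw -81.78 333.8
trayback [349.3 335.8] [396.8   6.2] yaw -81.81 333.0
trayL [586.8 371.3] [349.3 335.8] yaw -171.49 240.1
trayR [634.5  40.9] [396.8   6.2] yaw -171.7 240.3
legtop [0.44271727 0.12817145 0.103     ] [0.45907696 0.12852019 0.103     ]
231 [0.54944054 0.13629511 0.15307542] [0.54030496 0.10875132 0.13504048] [0.56206411 0.17410338 0.16534002]
(array([-0.4928, -0.247 , -0.0336]), array([-8.000e-02,  4.000e-02,  6.684e+01]))
```

```bash
python3 - <<'E'
from h import *
c=load("top0"); P=cloud(c); v,u=np.mgrid[:480,:640]
for n,b,h in(("mug",(245,283,130,170),.085),("jar",(308,336,124,160),.1),("soap",(398,426,135,172),.17)):
    m=(u>b[0])&(u<b[1])&(v>b[2])&(v<b[3])&(P[...,2]>.03)&(P[...,2]<.2); q=P[m]
    print(n,m.sum(),np.percentile(q,[2,50,98],axis=0).round(3).tolist())
E
```

```text
mug 451 [[0.689, 0.147, 0.031], [0.735, 0.187, 0.069], [0.777, 0.226, 0.09]]
jar 597 [[0.731, -0.006, 0.038], [0.755, 0.025, 0.098], [0.792, 0.055, 0.107]]
soap 491 [[0.704, -0.239, 0.038], [0.721, -0.21, 0.114], [0.749, -0.19, 0.176]]
```

arm_command:
  fingers: [-0.3, -0.3, -0.3, -0.3, -0.3, -0.3, -0.3, -0.3]
  travel:
    - [0, 0, -0.035]
    - [-0.03, -0.015, -0.035]
    - [-0.06, -0.03, -0.035]
    - [-0.095, -0.05, -0.035]
    - [-0.13, -0.065, -0.035]
    - [-0.165, -0.08, -0.035]
    - [-0.2, -0.1, -0.035]
    - [-0.235, -0.115, -0.035]
  dr:
    - [0, 0, 0]
    - [0, 0, 6]
    - [0, 0, 12]
    - [0, 0, 18]
    - [0, 0, 23]
    - [0, 0, 28]
    - [0, 0, 32]
    - [0, 0, 35]

```text
time: 0.77
tool_pos: [0.3318, 0.3353, 0.2616]
tool_rot: [-3.141, -0.0, 2.272]
contact_force: [0.8, 0.7, -0.7]
opening: 0.0596
grip_force: 0.0
```

```bash
python3 - <<'E'
from h import *
from cell import observe
o=observe()
for z in(.26,.19):print(plan(o["tool_pos"],o["tool_rot"],[.549,.144,z],[np.pi,0,np.radians(98.5)]))
E
```

```text
(array([-0.2863,  0.0426,  0.0015]), array([-4.000e-02,  1.000e-02,  3.165e+01]))
(array([-0.2863,  0.0427,  0.0715]), array([-4.000e-02,  1.000e-02,  3.165e+01]))
```

arm_command:
  fingers: [-0.3, -0.3, -0.3, -0.3, -0.3, -0.3, -0.3, -0.3]
  travel:
    - [-0.04, 0.006, 0]
    - [-0.08, 0.012, 0]
    - [-0.12, 0.018, 0]
    - [-0.16, 0.024, 0]
    - [-0.2, 0.03, 0]
    - [-0.24, 0.036, 0]
    - [-0.275, 0.041, 0.001]
    - [-0.2863, 0.0426, 0.0015]
  dr:
    - [0, 0, 5]
    - [0, 0, 10]
    - [0, 0, 14]
    - [0, 0, 19]
    - [0, 0, 23]
    - [0, 0, 27]
    - [0, 0, 31]
    - [0, 0, 31.7]

```text
time: 1.43
tool_pos: [0.5518, 0.1428, 0.2591]
tool_rot: [-3.141, 0.001, 1.714]
contact_force: [-0.4, 0.1, -0.5]
opening: 0.0593
grip_force: 0.0
```

arm_command:
  fingers: [-0.3, -0.3, -0.3, -0.3, -0.3]
  travel:
    - [0, 0, 0]
    - [0, 0, 0.02]
    - [0, 0, 0.05]
    - [0, 0, 0.07]
    - [0, 0, 0.07]
  dr:
    - [0, 0, 0]
    - [0, 0, 0]
    - [0, 0, 0]
    - [0, 0, 0]
    - [0, 0, 0]

```text
time: 1.85
tool_pos: [0.5453, 0.1474, 0.1859]
tool_rot: [-3.133, -0.001, 1.724]
contact_force: [-1.1, 0.3, 0.3]
opening: 0.0594
grip_force: 0.0
```

```bash
python3 - <<'E'
from h import *
from cell import *
c=read_camera("side"); np.savez("side1.npz",**c)
cv2.imwrite("pics/s1.png",cv2.resize(c["color"][130:290,230:410],None,fx=4,fy=3.75,interpolation=cv2.INTER_CUBIC)[:600])
o=observe(); print(o["tool_pos"],np.degrees(o["tool_rot"]),o["contact_force"])
E
```

```text
[0.54666164 0.1475011  0.18854069] [-1.79699908e+02 -3.13518306e-02  9.87571892e+01] [ 0.03107669 -0.68884954  0.72890271]
```

View pics/s1.png

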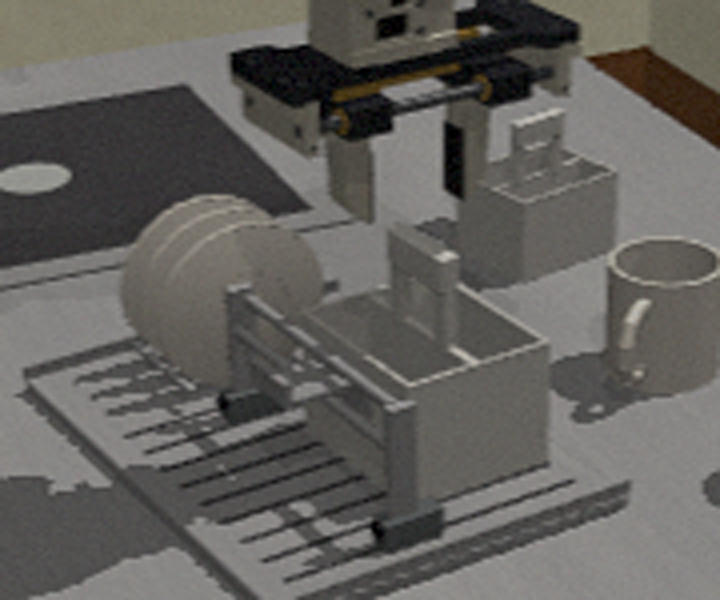

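The open fingers straddle the handle bar: fingers at crop (352,185) and (460,160), bar at (425,250). I'll go down and grasp.

arm_command:
  fingers: [-0.3, -0.3, -0.3, -0.3, -0.3]
  travel:
    - [-0.003, 0.001, 0.02]
    - [-0.003, 0.001, 0.04]
    - [-0.003, 0.001, 0.055]
    - [-0.003, 0.001, 0.057]
    - [-0.003, 0.001, 0.057]
  dr:
    - [0, 0, 0]
    - [0, 0, 0]
    - [0, 0, 0]
    - [0, 0, 0]
    - [0, 0, 0]

```text
time: 2.32
tool_pos: [0.5503, 0.1444, 0.1341]
tool_rot: [3.141, -0.0, 1.723]
contact_force: [0.5, -0.7, 0.2]
opening: 0.0598
grip_force: 0.0
```

arm_command:
  fingers: [0.2, 0.4, 0.6, 1, 1, 1, 1, 1]
  travel:
    - [0, 0, 0]
    - [0, 0, 0]
    - [0, 0, 0]
    - [0, 0, 0]
    - [0, 0, 0]
    - [0, 0, 0]
    - [0, 0, 0]
    - [0, 0, 0]
  dr:
    - [0, 0, 0]
    - [0, 0, 0]
    - [0, 0, 0]
    - [0, 0, 0]
    - [0, 0, 0]
    - [0, 0, 0]
    - [0, 0, 0]
    - [0, 0, 0]
  squeeze: 10

```text
time: 2.98
tool_pos: [0.5504, 0.1438, 0.1332]
tool_rot: [3.141, -0.0, 1.722]
contact_force: [-0.5, 1.0, -2.3]
opening: 0.0139
grip_force: 10.0
```

```bash
python3 - <<'E'
from cell import *
import numpy as np
o=observe(); print(o["time"],o["tool_pos"],np.degrees(o["tool_rot"]),o["contact_force"],o["torque"],o["opening"],o["grip_force"])
E
```

```text
2.9833 [0.55044044 0.14378509 0.13322433] [ 1.79984797e+02 -5.35306235e-03  9.86422042e+01] [-0.48326638  1.024801   -2.34553787] [-0.12826291  0.04615539  0.0572899 ] 0.013924337132191957 10.015908479690552
```

arm_command:
  fingers: [1, 1, 1, 1, 1, 1, 1, 1]
  travel:
    - [0, 0, 0]
    - [0, 0, 0]
    - [0, 0, -0.001]
    - [0, 0, -0.002]
    - [0, 0, -0.003]
    - [0, 0, -0.003]
    - [0, 0, -0.003]
    - [0, 0, -0.003]
  dr:
    - [0, 0, 0]
    - [0, 0, 0]
    - [0, 0, 0]
    - [0, 0, 0]
    - [0, 0, 0]
    - [0, 0, 0]
    - [0, 0, 0]
    - [0, 0, 0]
  squeeze: 50

```text
time: 3.65
tool_pos: [0.5503, 0.1437, 0.1362]
tool_rot: [-3.142, -0.0, 1.722]
contact_force: [0.3, -0.3, -2.6]
opening: 0.0137
grip_force: 50.0
```

arm_command:
  fingers: [1, 1, 1, 1]
  travel:
    - [0, 0, -0.0005]
    - [0, 0, -0.001]
    - [0, 0, -0.001]
    - [0, 0, -0.001]
  dr:
    - [0, 0, 0]
    - [0, 0, 0]
    - [0, 0, 0]
    - [0, 0, 0]

```text
time: 3.98
tool_pos: [0.5503, 0.1438, 0.1373]
tool_rot: [3.141, -0.0, 1.722]
contact_force: [-0.0, 0.8, -2.0]
opening: 0.0137
grip_force: 50.0
```

arm_command:
  fingers: [1, 1, 1, 1]
  travel:
    - [0, 0, -0.0005]
    - [0, 0, -0.0005]
    - [0, 0, -0.0005]
    - [0, 0, -0.0005]
  dr:
    - [0, 0, 0]
    - [0, 0, 0]
    - [0, 0, 0]
    - [0, 0, 0]

```text
time: 4.32
tool_pos: [0.5503, 0.1438, 0.1377]
tool_rot: [3.142, -0.0, 1.722]
contact_force: [-0.5, 0.1, -2.4]
opening: 0.0135
grip_force: 50.0
```

arm_command:
  fingers: [1, 1, 1]
  travel:
    - [0, 0, -0.0005]
    - [0, 0, -0.0005]
    - [0, 0, -0.0005]
  dr:
    - [0, 0, 0]
    - [0, 0, 0]
    - [0, 0, 0]

```text
time: 4.57
tool_pos: [0.5503, 0.1438, 0.1383]
tool_rot: [3.141, -0.0, 1.722]
contact_force: [0.2, 0.5, -2.6]
opening: 0.0138
grip_force: 50.0
```

arm_command:
  fingers: [1, 1, 1]
  travel:
    - [0, 0, -0.0005]
    - [0, 0, -0.0005]
    - [0, 0, -0.0005]
  dr:
    - [0, 0, 0]
    - [0, 0, 0]
    - [0, 0, 0]

```text
time: 4.82
tool_pos: [0.5503, 0.1438, 0.1388]
tool_rot: [3.141, -0.0, 1.722]
contact_force: [0.2, -0.1, -3.2]
opening: 0.0139
grip_force: 50.0
```

```bash
python3 - <<'E'
from cell import *
import numpy as np
o=observe(); print(o["time"],o["tool_pos"],np.degrees(o["tool_rot"]),o["contact_force"],o["torque"])
E
```

```text
4.8167 [0.55034195 0.14378517 0.13876848] [ 1.79993582e+02 -3.58213415e-03  9.86440955e+01] [ 0.2326714  -0.14540055 -3.17357214] [-0.08433258 -0.0155776   0.01334721]
```

arm_command:
  fingers: [1, 1, 1]
  travel:
    - [0, 0, -0.0005]
    - [0, 0, -0.0005]
    - [0, 0, -0.0005]
  dr:
    - [0, 0, 0]
    - [0, 0, 0]
    - [0, 0, 0]

```text
time: 5.07
tool_pos: [0.5504, 0.1438, 0.1393]
tool_rot: [3.141, -0.0, 1.722]
contact_force: [-0.0, 0.4, -3.3]
opening: 0.0135
grip_force: 50.0
```

arm_command:
  fingers: [1, 1, 1]
  travel:
    - [0, 0, -0.0005]
    - [0, 0, -0.0005]
    - [0, 0, -0.0005]
  dr:
    - [0, 0, 0]
    - [0, 0, 0]
    - [0, 0, 0]

```text
time: 5.32
tool_pos: [0.5504, 0.1438, 0.1398]
tool_rot: [3.141, -0.0, 1.722]
contact_force: [-0.3, -0.8, -2.8]
opening: 0.0134
grip_force: 50.0
```

```bash
python3 - <<'E'
from cell import *
import numpy as np
o=observe(); print(o["time"],o["tool_pos"],np.degrees(o["tool_rot"]),o["contact_force"],o["torque"])
E
```

```text
5.3167 [0.55035423 0.14379589 0.13976309] [ 1.79991678e+02 -6.69883336e-03  9.86418128e+01] [-0.34261269 -0.77327016 -2.83338992] [-0.10393185  0.0500894   0.09951878]
```

arm_command:
  fingers: [1, 1, 1]
  travel:
    - [0, 0, -0.0005]
    - [0, 0, -0.0005]
    - [0, 0, -0.0005]
  dr:
    - [0, 0, 0]
    - [0, 0, 0]
    - [0, 0, 0]

```text
time: 5.57
tool_pos: [0.5503, 0.1438, 0.1402]
tool_rot: [3.142, -0.0, 1.722]
contact_force: [0.1, 0.1, -2.3]
opening: 0.0136
grip_force: 50.0
```

arm_command:
  fingers: [1, 1, 1]
  travel:
    - [0, 0, -0.0005]
    - [0, 0, -0.0005]
    - [0, 0, -0.0005]
  dr:
    - [0, 0, 0]
    - [0, 0, 0]
    - [0, 0, 0]

```text
time: 5.82
tool_pos: [0.5502, 0.1438, 0.1404]
tool_rot: [-3.141, -0.0, 1.722]
contact_force: [0.1, -0.1, -5.5]
opening: 0.0137
grip_force: 50.0
```

```bash
python3 - <<'E'
from cell import *
import numpy as np
o=observe(); print(o["time"],o["tool_pos"],np.degrees(o["tool_rot"]),o["contact_force"],o["torque"])
E
```

```text
5.8167 [0.5502081  0.14377738 0.14044836] [-1.79977429e+02 -7.74852073e-03  9.86414990e+01] [ 0.07508197 -0.09253394 -5.45775453] [-0.03365959 -0.11526762  0.04734475]
```

arm_command:
  fingers: [1, 1, 1, 1, 1, 1, 1, 1]
  travel:
    - [0, 0, 0.001]
    - [0, 0, 0.002]
    - [0, 0.002, 0.002]
    - [0, 0.004, 0.002]
    - [0, 0.006, 0.002]
    - [0, 0.008, 0.002]
    - [0, 0.01, 0.002]
    - [0, 0.01, 0.002]
  dr:
    - [0, 0, 0]
    - [0, 0, 0]
    - [0, 0, 0]
    - [0, 0, 0]
    - [0, 0, 0]
    - [0, 0, 0]
    - [0, 0, 0]
    - [0, 0, 0]

```text
time: 6.48
tool_pos: [0.5607, 0.1453, 0.1387]
tool_rot: [3.141, -0.0, 1.722]
contact_force: [-0.0, -0.4, -3.2]
opening: 0.0136
grip_force: 50.0
```

arm_command:
  fingers: [1, 1, 1, 1, 1, 1, 1, 1]
  travel:
    - [0, 0.002, 0]
    - [0, 0.004, 0]
    - [0, 0.006, 0]
    - [0, 0.008, 0]
    - [0, 0.009, 0]
    - [0, 0.01, 0]
    - [0, 0.01, 0]
    - [0, 0.01, 0]
  dr:
    - [0, 0, 0]
    - [0, 0, 0]
    - [0, 0, 0]
    - [0, 0, 0]
    - [0, 0, 0]
    - [0, 0, 0]
    - [0, 0, 0]
    - [0, 0, 0]

```text
time: 7.15
tool_pos: [0.5701, 0.1468, 0.1387]
tool_rot: [-3.142, -0.0, 1.722]
contact_force: [-0.3, 0.5, -2.4]
opening: 0.014
grip_force: 50.0
```

```bash
python3 - <<'E'
from h import *
from cell import *
o=observe(); print(o["time"],o["tool_pos"],np.degrees(o["tool_rot"]),o["contact_force"],o["torque"])
c=read_camera("top"); np.savez("top2.npz",**c)
cv2.imwrite("pics/t2.png",cv2.resize(c["color"][215:275,235:325],None,fx=8,fy=8,interpolation=cv2.INTER_CUBIC))
E
```

```text
7.15 [0.5700685  0.1467826  0.13867455] [-1.79995118e+02 -3.24149145e-03  9.86428214e+01] [-0.33431568  0.49497611 -2.42023474] [-0.16882255  0.02921189 -0.02999718]
```

View pics/t2.png

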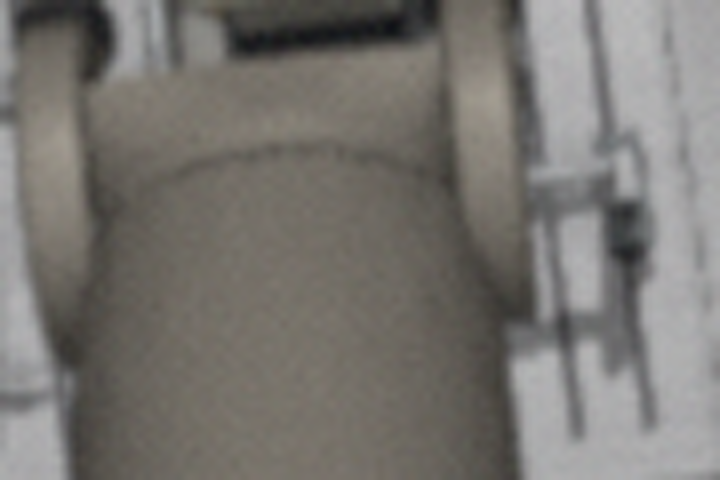

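The arm hides the hook from above here, and the rail's right end is visible at (575,185). I'll continue by feel; vision puts leg contact at about 29 mm of draw.

arm_command:
  fingers: [1, 1, 1, 1]
  travel:
    - [0, 0.001, 0]
    - [0, 0.002, 0]
    - [0, 0.003, 0]
    - [0, 0.003, 0]
  dr:
    - [0, 0, 0]
    - [0, 0, 0]
    - [0, 0, 0]
    - [0, 0, 0]

```text
time: 7.53
tool_pos: [0.5733, 0.1472, 0.1388]
tool_rot: [3.141, -0.0, 1.722]
contact_force: [-0.1, -0.1, -2.2]
opening: 0.0139
grip_force: 50.0
```

arm_command:
  fingers: [1, 1, 1]
  travel:
    - [0, 0.0005, 0]
    - [0, 0.0005, 0]
    - [0, 0.0005, 0]
  dr:
    - [0, 0, 0]
    - [0, 0, 0]
    - [0, 0, 0]

```text
time: 7.78
tool_pos: [0.5736, 0.1473, 0.1387]
tool_rot: [3.142, -0.0, 1.722]
contact_force: [-1.5, -1.2, -3.2]
opening: 0.0137
grip_force: 50.0
```

arm_command:
  fingers: [1, 1, 1]
  travel:
    - [0, 0.0004, 0]
    - [0, 0.0004, 0]
    - [0, 0.0004, 0]
  dr:
    - [0, 0, 0]
    - [0, 0, 0]
    - [0, 0, 0]

```text
time: 8.03
tool_pos: [0.574, 0.1474, 0.1387]
tool_rot: [3.142, -0.0, 1.722]
contact_force: [-0.0, -0.8, -2.5]
opening: 0.0137
grip_force: 50.0
```

arm_command:
  fingers: [1, 1, 1]
  travel:
    - [0, 0.0004, 0]
    - [0, 0.0004, 0]
    - [0, 0.0004, 0]
  dr:
    - [0, 0, 0]
    - [0, 0, 0]
    - [0, 0, 0]

```text
time: 8.28
tool_pos: [0.5744, 0.1474, 0.1387]
tool_rot: [3.142, -0.0, 1.722]
contact_force: [1.0, -0.3, -3.1]
opening: 0.0136
grip_force: 50.0
```

arm_command:
  fingers: [1, 1, 1]
  travel:
    - [0, 0.0005, 0]
    - [0, 0.0005, 0]
    - [0, 0.0005, 0]
  dr:
    - [0, 0, 0]
    - [0, 0, 0]
    - [0, 0, 0]

```text
time: 8.53
tool_pos: [0.5749, 0.1475, 0.1387]
tool_rot: [3.142, -0.0, 1.722]
contact_force: [-1.1, 0.5, -3.6]
opening: 0.0139
grip_force: 50.0
```

arm_command:
  fingers: [1, 1, 1]
  travel:
    - [0, 0.0005, 0]
    - [0, 0.0005, 0]
    - [0, 0.0005, 0]
  dr:
    - [0, 0, 0]
    - [0, 0, 0]
    - [0, 0, 0]

```text
time: 8.78
tool_pos: [0.5753, 0.1476, 0.1387]
tool_rot: [3.142, -0.0, 1.722]
contact_force: [0.0, 0.6, -3.8]
opening: 0.0139
grip_force: 50.0
```

arm_command:
  fingers: [1, 1, 1]
  travel:
    - [0, 0.0005, 0]
    - [0, 0.0005, 0]
    - [0, 0.0005, 0]
  dr:
    - [0, 0, 0]
    - [0, 0, 0]
    - [0, 0, 0]

```text
time: 9.03
tool_pos: [0.5759, 0.1477, 0.1387]
tool_rot: [3.141, -0.0, 1.722]
contact_force: [0.1, -0.7, -3.7]
opening: 0.0135
grip_force: 50.0
```

arm_command:
  fingers: [1, 1, 1]
  travel:
    - [0, 0.0005, 0]
    - [0, 0.0005, 0]
    - [0, 0.0005, 0]
  dr:
    - [0, 0, 0]
    - [0, 0, 0]
    - [0, 0, 0]

```text
time: 9.28
tool_pos: [0.5764, 0.1477, 0.1387]
tool_rot: [3.142, -0.0, 1.722]
contact_force: [-0.6, 0.5, -3.0]
opening: 0.0137
grip_force: 50.0
```

arm_command:
  fingers: [1, 1, 1]
  travel:
    - [0, 0.0005, 0]
    - [0, 0.0005, 0]
    - [0, 0.0005, 0]
  dr:
    - [0, 0, 0]
    - [0, 0, 0]
    - [0, 0, 0]

```text
time: 9.53
tool_pos: [0.5768, 0.1478, 0.1387]
tool_rot: [3.142, -0.0, 1.722]
contact_force: [-0.3, 0.3, -2.3]
opening: 0.0133
grip_force: 50.0
```

arm_command:
  fingers: [1, 1, 1]
  travel:
    - [0, 0.0005, 0]
    - [0, 0.0005, 0]
    - [0, 0.0005, 0]
  dr:
    - [0, 0, 0]
    - [0, 0, 0]
    - [0, 0, 0]

```text
time: 9.78
tool_pos: [0.5773, 0.1479, 0.1387]
tool_rot: [3.142, -0.0, 1.722]
contact_force: [-0.8, 0.4, -3.5]
opening: 0.0136
grip_force: 50.0
```

Drawn 27.4 mm, no contact yet.

arm_command:
  fingers: [1, 1, 1]
  travel:
    - [0, 0.0005, 0]
    - [0, 0.0005, 0]
    - [0, 0.0005, 0]
  dr:
    - [0, 0, 0]
    - [0, 0, 0]
    - [0, 0, 0]

```text
time: 10.03
tool_pos: [0.5778, 0.1479, 0.1387]
tool_rot: [3.142, -0.0, 1.722]
contact_force: [0.1, 0.4, -2.8]
opening: 0.0137
grip_force: 50.0
```

arm_command:
  fingers: [1, 1, 1]
  travel:
    - [0, 0.0005, 0]
    - [0, 0.0005, 0]
    - [0, 0.0005, 0]
  dr:
    - [0, 0, 0]
    - [0, 0, 0]
    - [0, 0, 0]

```text
time: 10.28
tool_pos: [0.5783, 0.148, 0.1387]
tool_rot: [3.142, -0.0, 1.722]
contact_force: [-0.5, -0.8, -4.0]
opening: 0.0137
grip_force: 50.0
```

arm_command:
  fingers: [1, 1, 1]
  travel:
    - [0, 0.0005, 0]
    - [0, 0.0005, 0]
    - [0, 0.0005, 0]
  dr:
    - [0, 0, 0]
    - [0, 0, 0]
    - [0, 0, 0]

```text
time: 10.53
tool_pos: [0.5788, 0.1481, 0.1387]
tool_rot: [3.142, -0.0, 1.722]
contact_force: [0.1, -0.0, -2.9]
opening: 0.0138
grip_force: 50.0
```

arm_command:
  fingers: [1, 1, 1]
  travel:
    - [0, 0.0005, 0]
    - [0, 0.0005, 0]
    - [0, 0.0005, 0]
  dr:
    - [0, 0, 0]
    - [0, 0, 0]
    - [0, 0, 0]

```text
time: 10.78
tool_pos: [0.5793, 0.1482, 0.1387]
tool_rot: [3.142, -0.0, 1.722]
contact_force: [-0.2, -0.6, -2.7]
opening: 0.0138
grip_force: 50.0
```

arm_command:
  fingers: [1, 1, 1]
  travel:
    - [0, 0.0005, 0]
    - [0, 0.0005, 0]
    - [0, 0.0005, 0]
  dr:
    - [0, 0, 0]
    - [0, 0, 0]
    - [0, 0, 0]

```text
time: 11.03
tool_pos: [0.5798, 0.1483, 0.1387]
tool_rot: [3.142, -0.0, 1.722]
contact_force: [-0.6, -0.7, -2.9]
opening: 0.0133
grip_force: 50.0
```

arm_command:
  fingers: [1, 1, 1]
  travel:
    - [0, 0.0005, 0]
    - [0, 0.0005, 0]
    - [0, 0.0005, 0]
  dr:
    - [0, 0, 0]
    - [0, 0, 0]
    - [0, 0, 0]

```text
time: 11.28
tool_pos: [0.5803, 0.1483, 0.1387]
tool_rot: [3.142, -0.0, 1.722]
contact_force: [-0.1, 0.3, -2.2]
opening: 0.0135
grip_force: 50.0
```

arm_command:
  fingers: [1, 1, 1]
  travel:
    - [0, 0.0006, 0]
    - [0, 0.0006, 0]
    - [0, 0.0006, 0]
  dr:
    - [0, 0, 0]
    - [0, 0, 0]
    - [0, 0, 0]

```text
time: 11.53
tool_pos: [0.5809, 0.1484, 0.1387]
tool_rot: [-3.142, -0.0, 1.722]
contact_force: [0.0, 0.7, -2.4]
opening: 0.0139
grip_force: 50.0
```

arm_command:
  fingers: [1, 1, 1]
  travel:
    - [0, 0.0005, 0]
    - [0, 0.0005, 0]
    - [0, 0.0005, 0]
  dr:
    - [0, 0, 0]
    - [0, 0, 0]
    - [0, 0, 0]

```text
time: 11.78
tool_pos: [0.5814, 0.1485, 0.1387]
tool_rot: [3.142, -0.0, 1.722]
contact_force: [0.7, 0.0, -2.3]
opening: 0.0141
grip_force: 50.0
```

arm_command:
  fingers: [1, 1, 1]
  travel:
    - [0, 0.0005, 0]
    - [0, 0.0005, 0]
    - [0, 0.0005, 0]
  dr:
    - [0, 0, 0]
    - [0, 0, 0]
    - [0, 0, 0]

```text
time: 12.03
tool_pos: [0.5819, 0.1486, 0.1387]
tool_rot: [3.141, -0.0, 1.722]
contact_force: [-0.5, 0.5, -2.8]
opening: 0.0138
grip_force: 50.0
```

arm_command:
  fingers: [1, 1, 1]
  travel:
    - [0, 0.0005, 0]
    - [0, 0.0005, 0]
    - [0, 0.0005, 0]
  dr:
    - [0, 0, 0]
    - [0, 0, 0]
    - [0, 0, 0]

```text
time: 12.28
tool_pos: [0.5824, 0.1487, 0.1387]
tool_rot: [3.142, -0.0, 1.722]
contact_force: [-0.6, 1.1, -2.4]
opening: 0.0134
grip_force: 50.0
```

```bash
python3 - <<'E'
from h import *
from cell import *
o=observe(); print(o["time"],o["tool_pos"],o["contact_force"],o["torque"])
c=read_camera("side"); np.savez("side3.npz",**c)
cv2.imwrite("pics/s3.png",cv2.resize(c["color"][190:280,275:395],None,fx=6.5,fy=6.5,interpolation=cv2.INTER_CUBIC))
E
```

```text
12.2833 [0.58237348 0.14867104 0.13870625] [-0.6385017   1.11680798 -2.40182096] [-0.08930644  0.08624329  0.02735385]
```

View pics/s3.png

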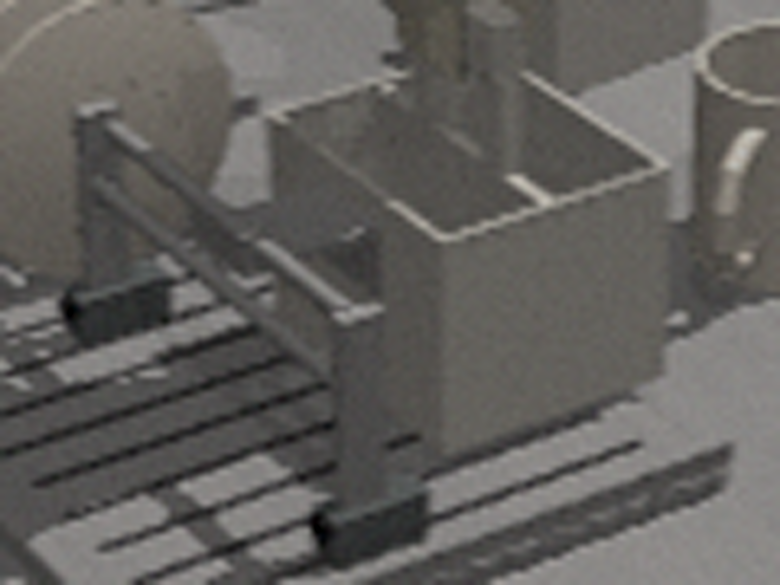

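The caddy is held level just above the tray, and the wire at about (190,190) now sits next to the hook leg. I'll keep feeling forward.

arm_command:
  fingers: [1, 1, 1]
  travel:
    - [0, 0.0005, 0]
    - [0, 0.0005, 0]
    - [0, 0.0005, 0]
  dr:
    - [0, 0, 0]
    - [0, 0, 0]
    - [0, 0, 0]

```text
time: 12.58
tool_pos: [0.5826, 0.1487, 0.1386]
tool_rot: [-3.141, -0.0, 1.722]
contact_force: [-1.4, 0.1, -2.4]
opening: 0.0142
grip_force: 50.0
```

arm_command:
  fingers: [1, 1, 1]
  travel:
    - [0, 0.0005, 0]
    - [0, 0.0005, 0]
    - [0, 0.0005, 0]
  dr:
    - [0, 0, 0]
    - [0, 0, 0]
    - [0, 0, 0]

```text
time: 12.83
tool_pos: [0.5827, 0.1488, 0.1384]
tool_rot: [-3.14, -0.0, 1.722]
contact_force: [-3.3, 0.6, -3.8]
opening: 0.0136
grip_force: 50.0
```

arm_command:
  fingers: [1, 1, 1, 1, 1]
  travel:
    - [0, -0.001, 0]
    - [0, -0.002, 0.0005]
    - [0, -0.0023, 0.0005]
    - [0, -0.0023, 0.0005]
    - [0, -0.0023, 0.0005]
  dr:
    - [0, 0, 0]
    - [0, 0, 0]
    - [0, 0, 0]
    - [0, 0, 0]
    - [0, 0, 0]

```text
time: 13.25
tool_pos: [0.5814, 0.1485, 0.1385]
tool_rot: [3.141, -0.0, 1.722]
contact_force: [-0.1, 0.3, -2.1]
opening: 0.0136
grip_force: 50.0
```

```bash
cat > piv.py <<'E'
import numpy as np
def tcp(th,a=-97.6,b=-37.2,ls=-99.,lz=101.):
    t=np.radians(th); return np.array([ls-(a*np.cos(t)-b*np.sin(t)), lz-(a*np.sin(t)+b*np.cos(t))])
def rows(t0,ths,**k):
    p0=tcp(t0,**k); r=np.radians(t0)
    for th in ths:
        d=tcp(th,**k)-p0  # s,z ; tool y=(cos,sin), tool z=(sin,-cos)
        print(th-t0,"y %.4f z %.4f"%((d[0]*np.cos(r)+d[1]*np.sin(r))/1e3,(d[0]*np.sin(r)-d[1]*np.cos(r))/1e3))
E
python3 -c "
from piv import *
from cell import observe
o=observe(); u=np.array([np.cos(np.radians(8.64)),np.sin(np.radians(8.64))])
print(o['tool_pos'],(o['tool_pos'][:2]-[.5825,.1487])@u*1e3,o['contact_force'],o['tool_rot'])
rows(0,[2,4,6,8,10,12,12]); rows(12,[14,16,18,20,22,24,25])"
```

```text
[0.58141109 0.14847287 0.13845206] -1.1106715737224035 [-0.06164712  0.27003187 -2.12515458] [ 3.14060380e+00 -5.68601071e-05  1.72158488e+00]
2 y -0.0014 z -0.0034
4 y -0.0028 z -0.0067
6 y -0.0044 z -0.0100
8 y -0.0061 z -0.0132
10 y -0.0079 z -0.0164
12 y -0.0099 z -0.0195
12 y -0.0099 z -0.0195
2 y -0.0014 z -0.0034
4 y -0.0028 z -0.0067
6 y -0.0044 z -0.0100
8 y -0.0061 z -0.0132
10 y -0.0079 z -0.0164
12 y -0.0099 z -0.0195
13 y -0.0109 z -0.0210
```

arm_command:
  fingers: [1, 1, 1, 1, 1, 1, 1, 1]
  travel:
    - [0, -0.0016, -0.0032]
    - [0, -0.0031, -0.0065]
    - [0, -0.0047, -0.0098]
    - [0, -0.0064, -0.013]
    - [0, -0.0082, -0.0162]
    - [0, -0.0102, -0.0193]
    - [0, -0.0102, -0.0193]
    - [0, -0.0102, -0.0193]
  dr:
    - [-2, 0, 0]
    - [-4, 0, 0]
    - [-6, 0, 0]
    - [-8, 0, 0]
    - [-10, 0, 0]
    - [-12, 0, 0]
    - [-12, 0, 0]
    - [-12, 0, 0]

```text
time: 13.92
tool_pos: [0.5708, 0.1469, 0.1579]
tool_rot: [2.932, -0.0, 1.722]
contact_force: [-0.1, -0.5, -3.9]
opening: 0.0135
grip_force: 50.0
```

```bash
cat > st.py <<'E'
from piv import *
from cell import observe
import sys
from scipy.spatial.transform import Rotation as Ro
o=observe(); u=np.array([np.cos(np.radians(8.64)),np.sin(np.radians(8.64))]); v=np.array([-u[1],u[0]])
d=o['tool_pos'][:2]-[.5825,.1487]; M=Ro.from_euler('xyz',o['tool_rot']).as_matrix()
th=np.degrees(np.arctan2(M[:,2][:2]@u,-M[2,2]))
print("t",o['time'],"s",d@u*1e3,"lat",d@v*1e3,"z",o['tool_pos'][2]*1e3,"tilt",th,"want",tcp(th),"F",o['contact_force'],o['torque'],"lat ax",M[:,0],np.round(o['qpos'],2))
t=np.radians(th); e=np.array([d@u*1e3,o['tool_pos'][2]*1e3]); r=np.array([-99,101.])-e
print("lip in caddy x,z:", r[0]*np.cos(t)+r[1]*np.sin(t), -r[0]*np.sin(t)+r[1]*np.cos(t)+121.2)
E
python3 st.py
```

```text
t 13.9167 s -11.799545705483187 lat -0.01768969242488105 z 157.91558978102253 tilt 11.986741769753012 want [-11.25399585 157.65896888] F [-0.07497667 -0.49244828 -3.87177726] [-0.1888282   0.28133913 -0.00797983] lat ax [-1.50249865e-01  9.88648052e-01  8.45361292e-05] [ 0.12  0.41  1.64  0.01  0.88 -0.04]
lip in caddy x,z: -97.11964187966908 83.6356718354157
```

arm_command:
  fingers: [1, 1, 1, 1, 1, 1, 1, 1]
  travel:
    - [0, -0.0009, -0.003]
    - [0, -0.0023, -0.0063]
    - [0, -0.0039, -0.0096]
    - [0, -0.0056, -0.0128]
    - [0, -0.0074, -0.016]
    - [0, -0.0094, -0.0191]
    - [0, -0.0104, -0.0206]
    - [0, -0.0104, -0.0206]
  dr:
    - [-2, 0, 0]
    - [-4, 0, 0]
    - [-6, 0, 0]
    - [-8, 0, 0]
    - [-10, 0, 0]
    - [-12, 0, 0]
    - [-13, 0, 0]
    - [-13, 0, 0]

```text
time: 14.58
tool_pos: [0.5561, 0.1447, 0.1752]
tool_rot: [2.707, -0.0, 1.722]
contact_force: [-0.2, 0.4, -2.3]
opening: 0.0136
grip_force: 50.0
```

```bash
python3 st.py
```

```text
t 14.5833 s -26.67723296910313 lat 0.027372111879335154 z 175.1880379880383 tilt 24.92180493233479 want [-26.16352158 175.86285736] F [-0.22664641  0.43023487 -2.29264752] [-0.20009153  0.59720908  0.09153079] lat ax [-1.50348971e-01  9.88632972e-01  1.81475741e-04] [ 0.11  0.28  1.86  0.03  0.56 -0.06]
lip in caddy x,z: -96.84976746630852 84.39551449562207
```

arm_command:
  fingers: [1, 1, 1]
  travel:
    - [0, 0.0005, 0]
    - [0, 0.0005, 0]
    - [0, 0.0005, 0]
  dr:
    - [0, 0, 0]
    - [0, 0, 0]
    - [0, 0, 0]

```text
time: 14.83
tool_pos: [0.5577, 0.1449, 0.1757]
tool_rot: [2.706, -0.0, 1.722]
contact_force: [0.5, 0.6, -1.9]
opening: 0.0135
grip_force: 50.0
```

```bash
python3 st.py
```

```text
t 14.8333 s -25.06399779825251 lat -0.08431499924133902 z 175.69581573441474 tilt 24.98171928511815 want [-26.24184569 175.93898172] F [ 0.50702177  0.58564073 -1.91288144] [-0.21139331  0.5112187   0.014406  ] lat ax [-1.50190724e-01  9.88657036e-01  1.07350325e-04] [ 0.11  0.28  1.86  0.03  0.56 -0.06]
lip in caddy x,z: -98.56495541553767 84.71785541200296
```

arm_command:
  fingers: [1, 1, 1, 1]
  travel:
    - [0, -0.0009, 0]
    - [0, -0.0009, 0]
    - [0, -0.0009, 0]
    - [0, -0.0009, 0]
  dr:
    - [0, 0, 0]
    - [0, 0, 0]
    - [0, 0, 0]
    - [0, 0, 0]

```text
time: 15.17
tool_pos: [0.5564, 0.1447, 0.1753]
tool_rot: [2.705, -0.0, 1.722]
contact_force: [0.6, -0.3, -2.9]
opening: 0.0135
grip_force: 50.0
```

```bash
python3 st.py
```

```text
t 15.1667 s -26.43440913003609 lat -0.02118121583416441 z 175.2731206562751 tilt 24.99149885943323 want [-26.25463777 175.95139941] F [ 0.6113958  -0.33411669 -2.9384095 ] [-0.19375136  0.62324127  0.02373012] lat ax [-1.50287486e-01  9.88642333e-01  9.08410698e-05] [ 0.11  0.28  1.86  0.03  0.56 -0.06]
lip in caddy x,z: -97.1504987664177 84.53882135330531
```

arm_command:
  fingers: [1, 1, 1, 1, 1, 1, 1]
  travel:
    - [0, 0.0003, 0]
    - [0, 0.0003, 0.001]
    - [0, 0.0003, 0.002]
    - [0, 0.0003, 0.003]
    - [0, 0.0003, 0.004]
    - [0, 0.0003, 0.004]
    - [0, 0.0003, 0.004]
  dr:
    - [0, 0, 0]
    - [0, 0, 0]
    - [0, 0, 0]
    - [0, 0, 0]
    - [0, 0, 0]
    - [0, 0, 0]
    - [0, 0, 0]

```text
time: 15.75
tool_pos: [0.5583, 0.145, 0.1717]
tool_rot: [2.705, -0.0, 1.722]
contact_force: [0.5, -0.3, -2.5]
opening: 0.0137
grip_force: 50.0
```

```bash
python3 st.py
```

```text
t 15.75 s -24.52495389234601 lat -0.039113986384697264 z 171.72808961612358 tilt 24.991136095745123 want [-26.25416322 175.95093883] F [ 0.48200059 -0.29319714 -2.50253394] [-0.18516429  0.54901357  0.02852752] lat ax [-1.50291454e-01  9.88641732e-01  7.05332576e-05] [ 0.11  0.29  1.86  0.03  0.55 -0.06]
lip in caddy x,z: -97.3832478289165 88.55803014866555
```

arm_command:
  fingers: [1, 1, 1, 1, 1, 1, 1, 1]
  travel:
    - [0, 0, 0.001]
    - [0, 0, 0.002]
    - [0, 0, 0.003]
    - [0, 0, 0.004]
    - [0, 0, 0.005]
    - [0, 0, 0.006]
    - [0, 0, 0.006]
    - [0, 0, 0.006]
  dr:
    - [0, 0, 0]
    - [0, 0, 0]
    - [0, 0, 0]
    - [0, 0, 0]
    - [0, 0, 0]
    - [0, 0, 0]
    - [0, 0, 0]
    - [0, 0, 0]

```text
time: 16.42
tool_pos: [0.5608, 0.1454, 0.1663]
tool_rot: [2.705, -0.0, 1.722]
contact_force: [0.3, -0.1, -2.3]
opening: 0.0139
grip_force: 50.0
```

```bash
python3 st.py
```

```text
t 16.4167 s -21.99066176641034 lat -0.03509768686035364 z 166.30829581459176 tilt 24.99227719401394 want [-26.25565595 175.95238761] F [ 0.29091467 -0.09549954 -2.3056462 ] [-0.20128487  0.58676049 -0.05111645] lat ax [-1.50263317e-01  9.88646007e-01  8.93582956e-05] [ 0.11  0.3   1.86  0.03  0.54 -0.06]
lip in caddy x,z: -97.39104920169717 94.54300818220034
```

arm_command:
  fingers: [1, 1, 1, 1, 1, 1, 1, 1]
  travel:
    - [0, 0, 0.0015]
    - [0, 0, 0.003]
    - [0, 0, 0.0045]
    - [0, 0, 0.006]
    - [0, 0, 0.0075]
    - [0, 0, 0.009]
    - [0, 0, 0.009]
    - [0, 0, 0.009]
  dr:
    - [0, 0, 0]
    - [0, 0, 0]
    - [0, 0, 0]
    - [0, 0, 0]
    - [0, 0, 0]
    - [0, 0, 0]
    - [0, 0, 0]
    - [0, 0, 0]

```text
time: 17.08
tool_pos: [0.5645, 0.1459, 0.1581]
tool_rot: [2.705, -0.0, 1.722]
contact_force: [0.1, 0.2, -2.7]
opening: 0.0137
grip_force: 50.0
```

```bash
python3 st.py
```

```text
t 17.0833 s -18.177426107256668 lat -0.03384427320832244 z 158.09843569466173 tilt 24.987332973567213 want [-26.24918836 175.94611001] F [ 0.07272042  0.22484583 -2.69969234] [-0.16863947  0.55600086  0.01884656] lat ax [-1.50256545e-01  9.88647034e-01  1.12599913e-04] [ 0.11  0.32  1.86  0.03  0.52 -0.06]
lip in caddy x,z: -97.37707816127813 103.58681010726033
```

Hook is below the lip with 8 mm to spare and no contact force. Next is out along the arm direction, then straight up.

arm_command:
  fingers: [1, 1, 1, 1, 1, 1, 1, 1]
  travel:
    - [0, 0.0025, 0]
    - [0, 0.005, 0]
    - [0, 0.0075, 0]
    - [0, 0.01, 0]
    - [0, 0.0135, 0]
    - [0, 0.017, 0]
    - [0, 0.017, 0]
    - [0, 0.017, 0]
  dr:
    - [0, 0, 0]
    - [0, 0, 0]
    - [0, 0, 0]
    - [0, 0, 0]
    - [0, 0, 0]
    - [0, 0, 0]
    - [0, 0, 0]
    - [0, 0, 0]

```text
time: 17.75
tool_pos: [0.58, 0.1483, 0.1655]
tool_rot: [2.705, -0.0, 1.722]
contact_force: [-0.5, -0.1, -1.9]
opening: 0.0137
grip_force: 50.0
```

```bash
python3 st.py
```

```text
t 17.75 s -2.537553251185077 lat -0.04395836552916162 z 165.50798161919045 tilt 25.01373419462869 want [-26.28373037 175.97962477] F [-0.48330619 -0.05778408 -1.9079769 ] [-0.17763029  0.58980323 -0.01747581] lat ax [-1.50300765e-01  9.88640317e-01  5.59506652e-05] [ 0.11  0.34  1.82  0.03  0.55 -0.06]
lip in caddy x,z: -114.69115657429342 103.53019725631663
```

arm_command:
  fingers: [1, 1, 1, 1, 1, 1]
  travel:
    - [0, 0.0013, -0.0027]
    - [0, 0.0025, -0.0054]
    - [0, 0.0042, -0.0091]
    - [0, 0.0063, -0.0136]
    - [0, 0.0085, -0.0181]
    - [0, 0.0085, -0.0181]
  dr:
    - [0, 0, 0]
    - [0, 0, 0]
    - [0, 0, 0]
    - [0, 0, 0]
    - [0, 0, 0]
    - [0, 0, 0]

```text
time: 18.25
tool_pos: [0.5806, 0.1484, 0.1872]
tool_rot: [2.702, 0.0, 1.722]
contact_force: [0.6, 0.3, -2.4]
opening: 0.0136
grip_force: 50.0
```

```bash
python3 st.py
```

```text
t 18.25 s -1.9275728038483757 lat -0.0292094621630408 z 187.1707047693476 tilt 25.16072533414723 want [-26.47632813 176.16592991] F [ 0.61938646  0.31833872 -2.36546149] [-1.95522635e-01  5.76442319e-01  2.51695212e-05] lat ax [-1.50357246e-01  9.88631730e-01 -3.61187642e-05] [ 0.11  0.31  1.79  0.03  0.61 -0.06]
lip in caddy x,z: -124.49831611465132 84.47649571712175
```

arm_command:
  fingers: [1, 1, 1, 1, 1, 1, 1, 1]
  travel:
    - [0, 0.0042, -0.0091]
    - [0, 0.0106, -0.0227]
    - [0, 0.019, -0.0408]
    - [0, 0.0296, -0.0634]
    - [0, 0.0402, -0.0861]
    - [0, 0.0507, -0.1088]
    - [0, 0.0571, -0.1224]
    - [0, 0.0592, -0.1269]
  dr:
    - [0, 0, 0]
    - [0, 0, 0]
    - [0, 0, 0]
    - [0, 0, 0]
    - [0, 0, 0]
    - [0, 0, 0]
    - [0, 0, 0]
    - [0, 0, 0]

```text
time: 18.92
tool_pos: [0.5809, 0.1484, 0.3292]
tool_rot: [2.699, 0.0, 1.722]
contact_force: [1.2, -0.1, -2.0]
opening: 0.0139
grip_force: 50.0
```

arm_command:
  fingers: [1, 1, 1, 1, 1, 1, 1, 1]
  travel:
    - [0, 0, 0]
    - [0, -0.004, 0]
    - [0, -0.008, 0]
    - [0, -0.012, 0]
    - [0, -0.016, 0]
    - [0, -0.02, 0]
    - [0, -0.02, 0]
    - [0, -0.02, 0]
  dr:
    - [2, 0, 0]
    - [6, 0, 0]
    - [11, 0, 0]
    - [16, 0, 0]
    - [21, 0, 0]
    - [24, 0, 0]
    - [25, 0, 0]
    - [25, 0, 0]

```text
time: 19.58
tool_pos: [0.5625, 0.1455, 0.3154]
tool_rot: [-3.14, -0.0, 1.722]
contact_force: [0.2, -0.5, -2.9]
opening: 0.0138
grip_force: 50.0
```

```bash
python3 - <<'E'
from h import *
from cell import *
o=observe(); print(o["time"],o["tool_pos"],np.degrees(o["tool_rot"]),o["contact_force"])
y=np.radians(98.64)
print(plan(o["tool_pos"],o["tool_rot"],[.456,-.202,.30],[np.pi,0,y]))
E
```

```text
19.5833 [0.56250604 0.14552212 0.31537867] [-1.79906313e+02 -5.59702968e-03  9.86383833e+01] [ 0.21401019 -0.53789001 -2.91109864]
(array([-0.3276, -0.1575,  0.0156]), array([-0.09, -0.01, -0.  ]))
```

arm_command:
  fingers: [1, 1, 1, 1, 1, 1, 1, 1]
  travel:
    - [-0.01, -0.005, 0]
    - [-0.035, -0.017, 0.001]
    - [-0.065, -0.031, 0.003]
    - [-0.1, -0.048, 0.005]
    - [-0.135, -0.065, 0.006]
    - [-0.17, -0.082, 0.008]
    - [-0.205, -0.099, 0.01]
    - [-0.235, -0.113, 0.012]
  dr:
    - [0, 0, 0]
    - [0, 0, 0]
    - [0, 0, 0]
    - [0, 0, 0]
    - [0, 0, 0]
    - [0, 0, 0]
    - [0, 0, 0]
    - [0, 0, 0]

```text
time: 20.25
tool_pos: [0.4835, -0.1062, 0.3055]
tool_rot: [3.14, 0.002, 1.721]
contact_force: [-0.1, 0.1, -2.9]
opening: 0.0139
grip_force: 50.0
```

arm_command:
  fingers: [1, 1, 1, 1, 1, 1, 1, 1]
  travel:
    - [-0.028, -0.013, 0.001]
    - [-0.052, -0.025, 0.002]
    - [-0.072, -0.035, 0.003]
    - [-0.085, -0.041, 0.004]
    - [-0.092, -0.044, 0.004]
    - [-0.0926, -0.0445, 0.004]
    - [-0.0926, -0.0445, 0.004]
    - [-0.0926, -0.0445, 0.004]
  dr:
    - [0, 0, 0]
    - [0, 0, 0]
    - [0, 0, 0]
    - [0, 0, 0]
    - [0, 0, 0]
    - [0, 0, 0]
    - [0, 0, 0]
    - [0, 0, 0]

```text
time: 20.92
tool_pos: [0.4555, -0.2012, 0.3012]
tool_rot: [3.141, 0.0, 1.722]
contact_force: [-0.4, 0.2, -2.1]
opening: 0.0138
grip_force: 50.0
```

```bash
python3 - <<'E'
from h import *
from cell import *
o=observe(); print(o["time"],o["tool_pos"],np.degrees(o["tool_rot"]),o["contact_force"])
s=read_camera("side"); np.savez("side4.npz",**s)
hsv=cv2.cvtColor(s["color"],cv2.COLOR_BGR2HSV); v,u=np.mgrid[:480,:640]
print("mat side",rect(load("side0"),(cv2.cvtColor(load("side0")["color"],cv2.COLOR_BGR2HSV)[...,1]>100)&(u>290)&(u<450)&(v>295)&(v<405),.008))
cv2.imwrite("pics/s4.png",s["color"])
E
```

```text
20.9167 [ 0.45546507 -0.20120985  0.30123669] [1.79951256e+02 3.09516104e-03 9.86800410e+01] [-0.36776312  0.2001041  -2.14927586]
mat side (array([ 457. , -205.6]), array([222. , 218.5]), 77.25)
```

View pics/s4.png

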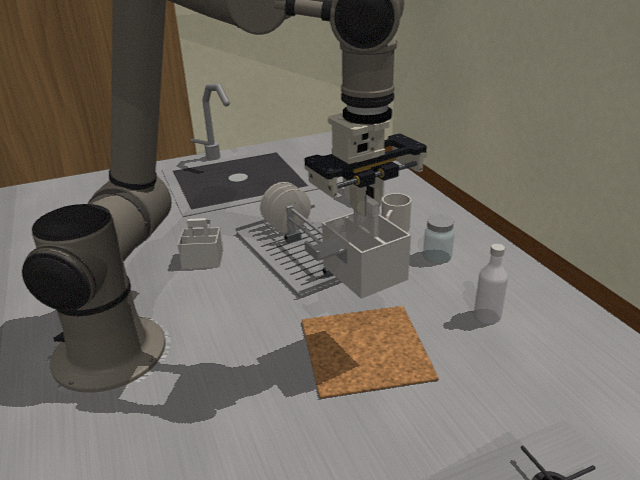

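The caddy hangs free above the mat, box at (365,250) and mat at (368,350). The rack, mug, jar and soap have not moved. Lowering now.

arm_command:
  fingers: [1, 1, 1, 1, 1, 1, 1, 1]
  travel:
    - [-0.001, 0, 0.01]
    - [-0.002, 0.001, 0.035]
    - [-0.003, 0.001, 0.065]
    - [-0.003, 0.001, 0.095]
    - [-0.003, 0.001, 0.125]
    - [-0.003, 0.001, 0.145]
    - [-0.003, 0.001, 0.157]
    - [-0.003, 0.001, 0.16]
  dr:
    - [0, 0, 0]
    - [0, 0, 0]
    - [0, 0, 0]
    - [0, 0, 0]
    - [0, 0, 0]
    - [0, 0, 0]
    - [0, 0, 0]
    - [0, 0, 0]

```text
time: 21.63
tool_pos: [0.4561, -0.2032, 0.1387]
tool_rot: [-3.138, -0.003, 1.723]
contact_force: [-0.1, 0.4, -3.2]
opening: 0.0139
grip_force: 50.0
```

arm_command:
  fingers: [1, 1, 1, 1, 1, 1, 1, 1]
  travel:
    - [0, 0, 0.001]
    - [0, 0, 0.003]
    - [0, 0, 0.005]
    - [0, 0, 0.007]
    - [0, 0, 0.008]
    - [0, 0, 0.009]
    - [0, 0, 0.009]
    - [0, 0, 0.009]
  dr:
    - [0, 0, 0]
    - [0, 0, 0]
    - [0, 0, 0]
    - [0, 0, 0]
    - [0, 0, 0]
    - [0, 0, 0]
    - [0, 0, 0]
    - [0, 0, 0]

```text
time: 22.3
tool_pos: [0.4569, -0.2049, 0.1321]
tool_rot: [3.141, 0.0, 1.722]
contact_force: [-0.3, -0.1, -2.7]
opening: 0.0135
grip_force: 50.0
```

```bash
python3 - <<'E'
from cell import *
import numpy as np
o=observe(); print(o["time"],o["tool_pos"],np.degrees(o["tool_rot"]),o["contact_force"],o["torque"])
E
```

```text
22.3 [ 0.45693713 -0.20490209  0.13210654] [1.79987727e+02 5.33666806e-03 9.86398655e+01] [-0.33052157 -0.09976841 -2.67269566] [-0.06861179  0.08265186  0.01678705]
```

Another 2.9 mm to go.

arm_command:
  fingers: [1, 1, 1, 1, 1, 1, 1]
  travel:
    - [0, 0, 0.0005]
    - [0, 0, 0.001]
    - [0, 0, 0.0015]
    - [0, 0, 0.002]
    - [0, 0, 0.0025]
    - [0, 0, 0.0025]
    - [0, 0, 0.0025]
  dr:
    - [0, 0, 0]
    - [0, 0, 0]
    - [0, 0, 0]
    - [0, 0, 0]
    - [0, 0, 0]
    - [0, 0, 0]
    - [0, 0, 0]

```text
time: 22.88
tool_pos: [0.4569, -0.2048, 0.1294]
tool_rot: [-3.142, -0.0, 1.722]
contact_force: [-0.8, -0.0, -3.1]
opening: 0.0138
grip_force: 50.0
```

arm_command:
  fingers: [1, 1, 1]
  travel:
    - [0, 0, 0.0004]
    - [0, 0, 0.0004]
    - [0, 0, 0.0004]
  dr:
    - [0, 0, 0]
    - [0, 0, 0]
    - [0, 0, 0]

```text
time: 23.13
tool_pos: [0.4569, -0.2048, 0.1291]
tool_rot: [3.142, -0.0, 1.722]
contact_force: [0.4, -0.7, -2.6]
opening: 0.0138
grip_force: 50.0
```

arm_command:
  fingers: [1, 1, 1]
  travel:
    - [0, 0, 0.0004]
    - [0, 0, 0.0004]
    - [0, 0, 0.0004]
  dr:
    - [0, 0, 0]
    - [0, 0, 0]
    - [0, 0, 0]

```text
time: 23.38
tool_pos: [0.457, -0.2048, 0.129]
tool_rot: [3.141, 0.0, 1.722]
contact_force: [-1.1, 2.8, 2.2]
opening: 0.0132
grip_force: 50.0
```

arm_command:
  fingers: [1, 1, 1]
  travel:
    - [0, 0, 0.0004]
    - [0, 0, 0.0004]
    - [0, 0, 0.0004]
  dr:
    - [0, 0, 0]
    - [0, 0, 0]
    - [0, 0, 0]

```text
time: 23.63
tool_pos: [0.457, -0.2048, 0.129]
tool_rot: [3.141, 0.0, 1.722]
contact_force: [-2.0, 1.9, 6.1]
opening: 0.0136
grip_force: 50.0
```

arm_command:
  fingers: [1, 1, 1, 0.6, 0.2, -0.3, -0.3, -0.3]
  travel:
    - [0, 0, -0.0006]
    - [0, 0, -0.0006]
    - [0, 0, -0.0006]
    - [0, 0, -0.0006]
    - [0, 0, -0.0006]
    - [0, 0, -0.0006]
    - [0, 0, -0.0006]
    - [0, 0, -0.0006]
  dr:
    - [0, 0, 0]
    - [0, 0, 0]
    - [0, 0, 0]
    - [0, 0, 0]
    - [0, 0, 0]
    - [0, 0, 0]
    - [0, 0, 0]
    - [0, 0, 0]
  squeeze: 8

```text
time: 24.3
tool_pos: [0.457, -0.2048, 0.1288]
tool_rot: [3.141, -0.0, 1.722]
contact_force: [0.2, -0.1, 0.8]
opening: 0.0406
grip_force: 0.0
```

arm_command:
  fingers: [-0.3, -0.3, -0.3, -0.3, -0.3, -0.3, -0.3, -0.3]
  travel:
    - [0, 0, 0]
    - [0, 0, 0]
    - [0, 0, -0.005]
    - [0, 0, -0.02]
    - [0, 0, -0.05]
    - [0, 0, -0.085]
    - [0, 0, -0.12]
    - [0, 0, -0.15]
  dr:
    - [0, 0, 0]
    - [0, 0, 0]
    - [0, 0, 0]
    - [0, 0, 0]
    - [0, 0, 0]
    - [0, 0, 0]
    - [0, 0, 0]
    - [0, 0, 0]

```text
time: 24.97
tool_pos: [0.4569, -0.2048, 0.2817]
tool_rot: [3.14, 0.001, 1.722]
contact_force: [1.7, -0.7, 1.0]
opening: 0.0597
grip_force: 0.0
```

arm_command:
  fingers: [-0.3, -0.3, -0.3, -0.3, -0.3, -0.3]
  travel:
    - [0.03, 0, 0]
    - [0.07, 0, 0]
    - [0.11, 0, 0]
    - [0.14, 0, 0]
    - [0.15, 0, 0]
    - [0.15, 0, 0]
  dr:
    - [0, 0, 0]
    - [0, 0, 0]
    - [0, 0, 0]
    - [0, 0, 0]
    - [0, 0, 0]
    - [0, 0, 0]

```text
time: 25.47
tool_pos: [0.434, -0.0547, 0.2796]
tool_rot: [3.141, 0.0, 1.725]
contact_force: [0.9, -0.1, 0.3]
opening: 0.0599
grip_force: 0.0
```

```bash
python3 - <<'E'
from h import *
from cell import *
o=observe(); print(o["time"],o["tool_pos"],o["contact_force"],o["opening"])
s=read_camera("side"); cv2.imwrite("pics/s5.png",s["color"])
c=read_camera("top"); P=cloud(c); v,u=np.mgrid[:480,:640]
m=(u>340)&(u<460)&(v>190)&(v<320)&(P[...,2]>.13)&(P[...,2]<.17); print(m.sum(),np.median(P[m],0))
E
```

```text
25.4667 [ 0.43400813 -0.05469083  0.2795832 ] [ 0.85851735 -0.08240427  0.33563363] 0.05990570263173789
107 [ 0.45454251 -0.21214048  0.15803777]
```

View pics/s5.png

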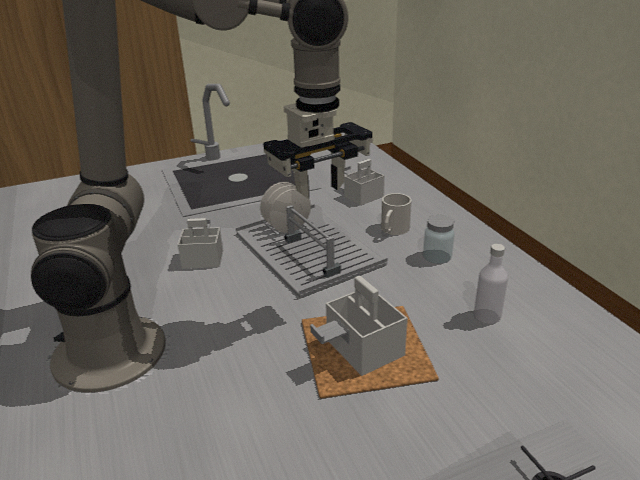

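The caddy stands upright in the middle of the mat, with the box at (365,328). The rest of the scene is undisturbed and the gripper is clear. Handing in.

```bash
python3 -c "
from cell import *
print(hand_in())"
```

```text
the job is handed in; nothing more can be done
None
```

The caddy is unhooked from the rack and stands upright in the middle of the cork mat, released; forces read at each stop stayed under 10 N, the mug, jar and soap bottle were left where they were, and I handed the job in at about 25 s.

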